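Complete two instrument kit trays

ROBOT

A 6-joint arm with a two-finger parallel gripper is mounted at the origin on a cart in front of the work surface, level with it; the furniture and walls round the work are solid. World frame = base frame: x ahead of the robot, y to its left, z up, the work surface at z = 0. Lengths are in m, angles in rad, forces in N, time in s.
With the tool pointing down it reaches from about 0.375 to 0.9 m from the base axis. Payload 3.1 kg.
Tool frame: the origin (TCP) lies midway between the tips of the shut fingers; the grasp point (between the pads) lies behind it (robot.grip_point_offset is the z of the grasp point in the tool frame, in m); z points along the fingers, y is the line along which they close (so a half turn about z gives the same grasp; the last joint's range is limited). The gripper opens to 87 mm and grips with 3 to 60 N. Pads are 19 mm wide; open, the fingers measure 117 mm over their backs; the gripper's body (75 mm by 190 mm) begins 51 mm behind the grasp point.
Start: joints at [0.985, 0.527, 1.433, -0, 1.181, -0.178], TCP at [0.248, 0.574, 0.223] pointing down, gripper open.
Joint ranges: [-3.08, 3.08], [-0.75, 2.2], [0.22, 2.44], [-1.43, 4.57], [0, 2.65], [-2.85, 2.85]. Speed limits (rad/s): [2.79, 2.79, 3.14, 3.14, 3.14, 3.14].

INTERFACE

Orientations are given as [roll, pitch, yaw] about the fixed x, y, z axes, in that order (R = Rz(yaw) Ry(pitch) Rx(roll)).
In Python, from plant import robot, eyes, ticket gives the robot as it stands. The module is installed in compiled form; this text tells all that it offers.
- The arm moves only by the tool apply_moves, never from a script. Its argument "motion" is a list of rows, each a list of 2 entries, a list of its own where there are three numbers: the shift along the tool's x, y, z in mm, then the turn about the tool's z in rad. A call has 1 to 10 rows; each row shifts and turns the commanded pose from where the row before left it, along the tool's axes as they then stand; what a row does not reach is not made up. A row lasts 1/8 s, in which the tool goes at most 62.5 mm and 10.7 degrees, less where a joint would pass 70% of its speed; a pose out of reach is approached as far as the arm can. A call is refused whole if a number of a shift passes 62.5 or a number of a turn 0.188, either way. A call with a gripper value outside its range is refused whole. "claw" is the opening, from -1 (shut) to 1 (fully open), set as the call begins (left out, the last holds). The fingers move at their own pace and stop on an object; "squeeze" is the grip in N (left out, the last holds). Time passes only in rows, so rows that do not move let the fingers close. It gives the time, the measured TCP pose, the force, the opening and the grip force at its end, in the units of the state.
- robot.get_obs(): the state, without advancing time (a new reading comes with each control period).
- eyes.capture(name): name is "scene" or "top" or "wrist"; returns (picture, depth): 384x512x3 uint8, blue, green, red; 384x512 float32, m along the optical axis (not along the pixel's ray), 0 where there is no reading.
- eyes.camera_info(name): a dict with "vertical_fov" (degrees; the focal length in pixels is half the picture's height over the tangent of half this angle, whatever the lens; pixels are square), "cx", "cy" (the principal point, pixels), "R" (3x3) and "t" (3): a world point X has camera coordinates R X + t; the wrist camera has in their place "tool_from_camera" (4x4, takes a point from camera to tool coordinates, whose origin is the TCP and whose axes are the flange's). Camera axes: x right, y down, z forward; pixel columns grow to the right and rows downward; lengths in m; the calibration is good to about 2 mm. The wrist camera is an equidistant fisheye: a pixel r from the principal point sees the ray r / f radians off the axis. A picture is of the moment at which its call begins: read the wrist's pose just before it. camera_info takes no time and is no camera call.
- ticket.hand_in(): hands the job in; it is judged then, once.
The state is a dict: "t": time; "joint_positions": joint angles; "joint_vel": joint speeds; "effort": joint torques, N m; "position": TCP position; "orientation": TCP orientation; "contact_force": force on the tool from outside, world axes, zero at the start; "ft_torque": the same for the moment, N m; "finger_gap": finger opening in m; "finger_force": force on a finger pad.
Only numpy, scipy, OpenCV 4.12 (cv2) and the standard library are available. Lean on these libraries where they do the work, as an engineer would, in place of code of your own. Each camera call takes 0.05 s, during which the arm holds its last target. There are 200 camera calls.

TASK

Two half-filled kit trays stand on the bench, and each must end with one black heat sink, one bare aluminium heat sink, one relay, one red binding post and one black binding post. Sort the five loose parts into the empty pockets where they are missing, each seated upright on the floor of the pocket made for it. Set the parts down gently, without dropping them.

Things in the scene. Friction and masses are not known exactly. Their poses are not given: they have to be found in the camera images.
- sink_black_mid (a point): Loose black finned heat sink, 102 x 36 x 54 mm (54 high), 0.16 kg. The point is its centre, half-way up; its x is the 102 mm direction, y the 36 mm direction, z up. Starts lying loose on the bench, upright; grasp across its 36 mm.
- sink_bare_mid (a point): Loose bare silvery aluminium finned heat sink, 102 x 36 x 50 mm (50 high), 0.16 kg. The point is its centre, half-way up; its x is the 102 mm direction, y the 36 mm direction, z up. Starts lying loose on the bench, upright; grasp across its 36 mm.
- relay_mid (a point): Loose black power relay block with three small white pins on top, 32 x 46 x 34 mm (34 high), 0.065 kg. The point is its centre, half-way up; its x is the 32 mm direction, y the 46 mm direction, z up. Starts lying loose on the bench, upright; grasp across its 32 mm. Either way round is right in its pocket.
- post_red_mid (a point): Loose red binding post (round terminal), 18 mm in diameter, 27 mm high, 14 g, standing upright on its flange on the bench. The point is its centre, half-way up; z up.
- post_black_mid (a point): Loose black binding post (round terminal), 18 mm in diameter, 27 mm high, 14 g, standing upright on its flange on the bench. The point is its centre, half-way up; z up.
- tray_a: Kit tray that already holds a black heat sink, relay and red post. Dark grey fixed tray, 207 x 185 x 15 mm; origin under its centre at bench height, x along 207 mm (away from robot), y along 185 mm. Pockets: yellow floor 6 mm above bench, 8 mm deep, 8 mm clear round the part. Empty: bare heat sink's (middle, 118 mm long along y) at x 3, y 0 mm; black post's at x 65, y 56 mm. Filled ones reach 60 mm high.
- tray_b: Kit tray that already holds a bare heat sink and black post. Dark grey fixed tray, 207 x 185 x 15 mm; origin under its centre at bench height, x along 207 mm (away from robot), y along 185 mm. Pockets: yellow floor 6 mm above bench, 8 mm deep, 8 mm clear round the part. Empty: black heat sink's at x -63, y 0 mm (118 mm long along y); relay's at 65, -49 (62 mm long along y); red post's at 65, 10.

How it is judged:
At the end, for the whole second after the job is handed in: The bare heat sink and the black post sit in tray A, the black heat sink, the relay and the red post in tray B, each within 10 mm of the middle of its pocket, on the pocket floor within 4 mm, upright within 0.1 rad, heat sinks and relay along their pockets within 0.3 rad, and at rest (x of sink_black_mid in the frame of tray_b between -0.073 and -0.053 m and y of sink_black_mid in the frame of tray_b between -0.01 and 0.01 m and z of sink_black_mid in the frame of tray_b between 0.029 and 0.037 m and angle between each of sink_black_mid, sink_bare_mid, relay_mid, post_red_mid, post_black_mid's own z axis and vertical below 0.1 rad and linear speed of each of sink_black, sink_bare, relay, post_red, post_black below 0.02 m/s and angle between the x axis of sink_black_mid and the y axis of tray_b, either way round below 0.3 rad and x of sink_bare_mid in the frame of tray_a between -0.007 and 0.013 m and y of sink_bare_mid in the frame of tray_a between -0.01 and 0.01 m and z of sink_bare_mid in the frame of tray_a between 0.027 and 0.035 m and angle between the x axis of sink_bare_mid and the y axis of tray_a, either way round below 0.3 rad and x of relay_mid in the frame of tray_b between 0.055 and 0.075 m and y of relay_mid in the frame of tray_b between -0.059 and -0.039 m and z of relay_mid in the frame of tray_b between 0.019 and 0.027 m and angle between the x axis of relay_mid and the x axis of tray_b, either way round below 0.3 rad and x of post_red_mid in the frame of tray_b between 0.055 and 0.075 m and y of post_red_mid in the frame of tray_b between 0 and 0.02 m and z of post_red_mid in the frame of tray_b between 0.0155 and 0.0235 m and x of post_black_mid in the frame of tray_a between 0.055 and 0.075 m and y of post_black_mid in the frame of tray_a between 0.046 and 0.066 m and z of post_black_mid in the frame of tray_a between 0.0155 and 0.0235 m); the robot touches nothing.
It fails at once if the sink black is dropped or thrown (falls free faster than 0.8 m/s) (linear speed of sink_black above 0.8 m/s and contact force between sink_black and anything else below 0.01 N).
It fails at once if the sink bare is dropped or thrown (falls free faster than 0.8 m/s) (linear speed of sink_bare above 0.8 m/s and contact force between sink_bare and anything else below 0.01 N).
It fails at once if the relay is dropped or thrown (falls free faster than 0.8 m/s) (linear speed of relay above 0.8 m/s and contact force between relay and anything else below 0.01 N).
It fails at once if the post red is dropped or thrown (falls free faster than 0.8 m/s) (linear speed of post_red above 0.8 m/s and contact force between post_red and anything else below 0.01 N).
It fails at once if the post black is dropped or thrown (falls free faster than 0.8 m/s) (linear speed of post_black above 0.8 m/s and contact force between post_black and anything else below 0.01 N).
It also fails if it takes over 125 s, if anything falls off the work surface, if the arm or the gripper's body presses on something with over 40 N, if the wrist force passes 120 N, or if a joint passes its speed limit or range.

## Working session

There is one attempt and no reset: what is moved stays moved. The work goes in short steps, Python scripts to look and compute and a tool call to move; the robot and the scene stay as the last step left them, time stands still between calls to the robot, and variables do not carry over. Pictures are saved under pics/ and viewed, at most 14 in all, crops included, and the job is handed in when it is done.

Besides the shell and the picture viewer there is one more tool, called by a JSON object that holds its "api" and its "payload", one argument or row to a line. apply_moves: Moves the arm, as the interface text tells. Its arguments: {"type":"object","properties":{"motion":{"type":"array"},"claw":{"type":"number"},"squeeze":{"type":"number"}},"required":["motion"]}

```bash
mkdir -p pics
python3 - <<'E'
from plant import robot, eyes
import cv2,numpy as np
o=robot.get_obs();print({k:np.round(v,3) for k,v in o.items()},robot.grip_point_offset)
for n in("scene","top"):
    p,d=eyes.capture(n);cv2.imwrite(f"pics/{n}0.png",p);np.savez(f"{n}0.npz",p=p,d=d)
    print(n,eyes.camera_info(n))
print(eyes.camera_info("wrist"))
E
```

```text
{'t': np.float64(0.0), 'joint_positions': array([ 0.984,  0.528,  1.434, -0.   ,  1.181, -0.179]), 'joint_vel': array([-0.001,  0.   ,  0.001,  0.001,  0.001, -0.   ]), 'effort': array([  0.   , -44.004, -17.659,   0.063,   0.058,  -0.   ]), 'position': array([0.247, 0.573, 0.222]), 'orientation': array([-3.139, -0.   ,  2.734]), 'contact_force': array([ 0.664,  0.153, -1.644]), 'ft_torque': array([ 0.009,  0.029, -0.011]), 'finger_force': np.float64(0.0), 'finger_gap': np.float64(0.087)} -0.0187
scene {'vertical_fov': 47.20373332026265, 'cx': 256.3768462993137, 'cy': 189.91148917058246, 'R': array([[ 0.90253005, -0.43025434, -0.0179086 ],
       [-0.2916832 , -0.58020152, -0.76045191],
       [ 0.31679714,  0.69155434, -0.64914727]]), 't': array([-0.43149984,  0.1859853 ,  1.04043903])}
top {'vertical_fov': 57.973164410527865, 'cx': 253.3531555307429, 'cy': 197.293966121903, 'R': array([[ 0.05117196, -0.99868023,  0.00438593],
       [-0.97162768, -0.05080027, -0.23099564],
       [ 0.23091359,  0.00755901, -0.9729449 ]]), 't': array([-0.00950515,  0.51022664,  0.8581749 ])}
{'vertical_fov': 65.70646984690485, 'cx': 254.8064403514954, 'cy': 195.26254342856106, 'tool_from_camera': array([[-8.63022259e-04, -9.59761677e-01, -2.80814492e-01,
         7.76542220e-02],
       [ 9.99999520e-01, -6.97877792e-04, -6.88089430e-04,
         9.99660243e-04],
       [ 4.64427667e-04, -2.80814951e-01,  9.59761818e-01,
        -1.62304333e-01],
       [ 0.00000000e+00,  0.00000000e+00,  0.00000000e+00,
         1.00000000e+00]])}
```

View pics/top0.png

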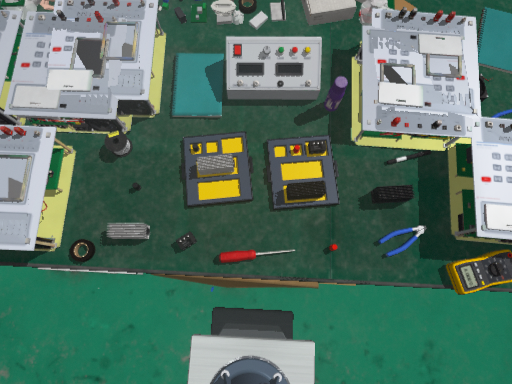

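View pics/scene0.png

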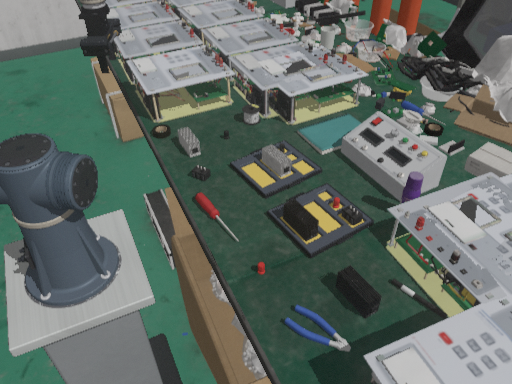

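The top view shows tray B at (217,170) and tray A at (302,172). The loose parts are the black sink (393,194), bare sink (128,231), relay (185,241), red post (334,247) and black post (136,187).

```bash
cat > h.py <<'E'
import numpy as np,cv2
from plant import robot,eyes
from scipy.spatial.transform import Rotation as Rt
def cloud(n,d):
    i=eyes.camera_info(n);f=192/np.tan(np.radians(i["vertical_fov"]/2))
    v,u=np.mgrid[:384,:512];x=(u-i["cx"])/f;y=(v-i["cy"])/f
    C=np.stack([x*d,y*d,d],-1);return (C-i["t"])@i["R"]
def rect(P):
    (c,s,a)=cv2.minAreaRect((P*1000).astype(np.float32));return np.round(c,1),np.round(s,1),round(a,1)
E
python3 - <<'E'
from h import *
for n in("top","scene"):
    z=np.load(n+"0.npz");p,d=z["p"],z["d"];W=cloud(n,d);
    if n=="top":
        T=W;rois=dict(sb=(370,180,416,208),sa=(100,216,156,246),rl=(170,228,200,254),pr=(324,238,344,256),pb=(127,178,146,196))
        print("bench z",np.round([np.median(W[220:235,200:300,2]),W[220:235,200:300,2].std(),np.median(W[205:215,340:370,2])],4))
        boxes={}
        for k,(a,b,c,e) in rois.items():
            w=W[b:e,a:c].reshape(-1,3);w=w[(w[:,2]>.012)&(w[:,2]<.08)]
            boxes[k]=w[:,:2].mean(0)
        ta=W[176,301];tb=W[190,218];print("floors",ta.round(4),tb.round(4))
    for k,c in boxes.items():
        r=.075 if k[0]=='s' else .04
        m=(np.hypot(W[...,0]-c[0],W[...,1]-c[1])<r)&(W[...,2]>.008)&(W[...,2]<.08)
        w=W[m];zt=np.percentile(w[:,2],95);t=w[w[:,2]>zt-(.008)]
        print(n,k,len(w),"ztop",zt.round(4),"top",rect(t[:,:2]),t[:,:2].mean(0).round(4),"all",rect(w[:,:2]))
    hsv=cv2.cvtColor(p,cv2.COLOR_BGR2HSV)
    for nm,c in(("A",ta),("B",tb)):
        near=np.hypot(W[...,0]-c[0],W[...,1]-c[1])<.17
        y=near&(cv2.inRange(hsv,(20,120,90),(35,255,255))>0)&(abs(W[...,2])<.02)
        k,l,s,_=cv2.connectedComponentsWithStats(y.astype(np.uint8))
        for i in range(1,k):
            if s[i,4]>25: q=W[l==i];print(n,nm,s[i,4],rect(q[:,:2]),q[:,2].mean().round(4))
        g=near&(W[...,2]>.009)&(W[...,2]<.07);k,l,s,_=cv2.connectedComponentsWithStats(g.astype(np.uint8))
        i=1+np.argmax(s[1:,4]);q=W[l==i];print(n,nm,"tray",rect(q[:,:2]))
E
```

```text
bench z [0.0001 0.065  0.0006]
floors [ 0.5923 -0.1152  0.0056] [0.5389 0.1181 0.0051]
top sb 640 ztop 0.0553 top (array([ 546.9, -363.1]), array([35. , 98.5]), 6.3) [ 0.5469 -0.3625] all (array([ 532. , -359.3]), array([ 63.8, 109.3]), 6.2)
top sa 612 ztop 0.0509 top (array([408.7, 346.9]), array([35.1, 97.3]), 2.9) [0.4079 0.3469] all (array([408.4, 345. ]), array([ 35.7, 102.3]), 2.5)
top rl 224 ztop 0.0296 top (array([391.4, 192.7]), array([30.2, 45.9]), 35.7) [0.3912 0.1923] all (array([390.6, 192. ]), array([32.5, 46. ]), 36.3)
top pr 35 ztop 0.0289 top (array([ 394.7, -204. ]), array([12.8, 14.2]), 43.6) [ 0.3946 -0.2042] all (array([ 393.7, -204.3]), array([16. , 13.9]), 63.1)
top pb 35 ztop 0.0283 top (array([535.3, 346.6]), array([12.8, 15. ]), 32.0) [0.535  0.3459] all (array([535.1, 346.5]), array([13.4, 15.2]), 27.1)
top A 90 (array([ 678. , -155.9]), array([45.6, 61.9]), 7.1) 0.007
top A 73 (array([669. , -97.4]), array([31.2, 32.6]), 0.6) 0.0072
top A 121 (array([664.3, -51.5]), array([32.2, 32.7]), 4.2) 0.0069
top A 689 (array([ 608.9, -116. ]), array([ 53. , 117.5]),
[... 1168 characters left out ...]
e pb 33 ztop 0.0297 top (array([532.3, 346.2]), array([12.5, 12.6]), 1.6) [0.5331 0.3443] all (array([532.9, 344.5]), array([13.3, 14.1]), 31.4)
scene A 61 (array([660. , -50.1]), array([35.3, 26. ]), 7.3) 0.0083
scene A 444 (array([ 610.7, -115.7]), array([ 47.7, 116.7]), 4.4) 0.0078
scene A 53 (array([ 678.4, -161.2]), array([61.9, 47.2]), 87.7) 0.0078
scene A 98 (array([ 527.4, -132.6]), array([ 46.3, 116.5]), 31.6) 0.008
scene A tray (array([ 603.6, -115.9]), array([209.9, 206. ]), 7.3)
scene B 145 (array([672.8,  89.2]), array([48.1, 55.8]), 5.5) 0.0081
scene B 360 (array([537.6, 120.1]), array([ 53.1, 110. ]), 7.7) 0.0082
scene B tray (array([600.9, 125.4]), array([210.5, 207.5]), 8.5)
```

```bash
cat >> h.py <<'E'
T=dict( # x,y mm, yaw rad of tool
 sa=(408,347,1.618),sb=(546,-363.2,1.683),rl=(390.5,192,2.199),pr=(393.5,-205.5,1.68),pb=(534,346,1.68),
 A_sa=(608.7,-116.1,1.703),A_pb=(663.6,-52,1.703),B_sb=(540.2,115.8,1.730),B_rl=(674.4,87.3,1.730),B_pr=(665.2,146,1.730))
def plan(*wps):
    """wps: (name or (x,y,yaw), z mm, rows); prints rounded rows from measured pose"""
    o=robot.get_obs();p=o["position"]*1000;y=o["orientation"][2]
    print("t",o["t"].round(2),"at",p.round(1),o["orientation"].round(3),"gap",o["finger_gap"].round(4))
    for w,z,n in wps:
        X,Y,yw=T[w] if isinstance(w,str) else w;g=np.array([X,Y,z]);rows=[]
        for k in range(n,0,-1):
            R=Rt.from_euler("xyz",[np.pi,0,y]).as_matrix()
            s=np.round(R.T@((g-p)/k));a=round(-((yw-y+np.pi)%(2*np.pi)-np.pi)/k,2)
            p=p+R@s;y-=a;rows.append([[int(i) for i in s],float(a)])
        print(w,z,str(rows).replace(" ",""))
E
python3 -c "
from h import *
plan(('sa',100,10),('sa',20,3))"
```

```text
Traceback (most recent call last):
  File "h.py", line 16, in plan
    print("t",o["t"].round(2),"at",p.round(1),o["orientation"].round(3),"gap",o["finger_gap"].round(4))
              ^^^^^^^^^^^^
AttributeError: 'float' object has no attribute 'round'
```

```bash
sed -i 's/o\["t"\].round(2)/round(o["t"],2)/;s/o\["finger_gap"\].round(4)/round(float(o["finger_gap"]),4)/' h.py
python3 -c "
from h import *
plan(('sa',100,10),('sa',20,3))"
```

```text
t 0.1 at [247.5 573.2 221.7] [-3.14  -0.     2.734] gap 0.0871
sa 100 [[[-24,-14,12],0.11],[[-25,-12,12],0.11],[[-26,-9,12],0.11],[[-27,-6,12],0.11],[[-28,-3,12],0.11],[[-28,0,12],0.11],[[-27,3,12],0.11],[[-27,6,13],0.12],[[-26,10,12],0.11],[[-25,12,13],0.12]]
sa 20 [[[0,0,27],-0.0],[[0,0,26],-0.0],[[0,0,27],-0.0]]
```

{"api": "apply_moves", "payload": {
  "motion": [
    [[-24, -14, 12], 0.11],
    [[-25, -12, 12], 0.11],
    [[-26, -9, 12], 0.11],
    [[-27, -6, 12], 0.11],
    [[-28, -3, 12], 0.11],
    [[-28, 0, 12], 0.11],
    [[-27, 3, 12], 0.11],
    [[-27, 6, 13], 0.12],
    [[-26, 10, 12], 0.11],
    [[-25, 12, 13], 0.12]
  ],
  "claw": 1,
  "squeeze": 15
}}

```text
t: 1.35
position: [0.4086, 0.3468, 0.0999]
orientation: [-3.141, 0.0, 1.61]
contact_force: [0.8, 0.3, -0.6]
finger_gap: 0.0868
finger_force: 0.0
```

```bash
python3 -c "
from h import *
p,d=eyes.capture('wrist');cv2.imwrite('pics/w1.png',p)
plan(('sa',20,4))"
```

```text
t 1.4 at [409.8 344.1  98.4] [-3.140e+00  3.000e-03  1.605e+00] gap 0.0869
sa 20 [[[1,0,20],-0.0],[[1,-1,19],-0.0],[[0,0,20],-0.01],[[1,-1,19],-0.0]]
```

View pics/w1.png

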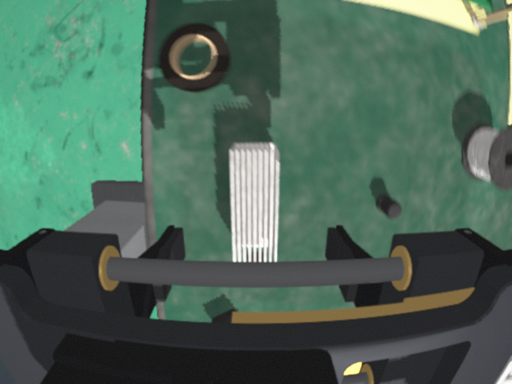

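The sink runs from (255,145) to (255,262), centred between the fingers, so I go down.

{"api": "apply_moves", "payload": {
  "motion": [
    [[1, 0, 25], 0],
    [[1, 0, 25], 0],
    [[0, 0, 20], 0],
    [[0, 0, 9], 0],
    [[0, 0, 0], 0]
  ]
}}

```text
t: 2.02
position: [0.4078, 0.3495, 0.0211]
orientation: [-3.14, 0.001, 1.614]
contact_force: [0.1, 0.2, -0.1]
finger_gap: 0.0874
finger_force: 0.0
```

{"api": "apply_moves", "payload": {
  "motion": [
    [[0, 0, 0], 0],
    [[0, 0, 0], 0],
    [[0, 0, 0], 0],
    [[0, 0, 0], 0],
    [[0, 0, 0], 0],
    [[0, 0, 0], 0]
  ],
  "claw": -1,
  "squeeze": 20
}}

```text
t: 2.78
position: [0.408, 0.3496, 0.0216]
orientation: [-3.141, 0.0, 1.614]
contact_force: [-0.8, -0.2, -0.9]
finger_gap: 0.0359
finger_force: 20.0
```

```bash
python3 -c "
from h import *
plan(('sa',130,3),('A_sa',130,13))"
```

```text
t 2.77 at [408.  349.6  21.6] [-3.141  0.     1.614] gap 0.0359
sa 130 [[[-1,0,-36],-0.0],[[-1,0,-36],-0.0],[[-1,0,-36],-0.0]]
A_sa 130 [[[-36,14,0],-0.01],[[-36,14,0],-0.01],[[-37,13,0],-0.01],[[-37,13,0],-0.01],[[-37,12,0],-0.01],[[-37,12,0],-0.0],[[-37,12,0],-0.01],[[-37,12,0],-0.0],[[-37,12,0],-0.01],[[-37,11,0],-0.0],[[-37,11,0],-0.01],[[-37,11,0],-0.0],[[-37,11,0],-0.01]]
```

{"api": "apply_moves", "payload": {
  "motion": [
    [[0, 0, -15], 0],
    [[0, 0, -35], 0],
    [[0, 0, -35], 0],
    [[-20, 7, -23], 0],
    [[-36, 14, 0], -0.01],
    [[-37, 13, 0], -0.01],
    [[-37, 13, 0], -0.01],
    [[-37, 12, 0], -0.01],
    [[-37, 12, 0], -0.01],
    [[-37, 12, 0], -0.01]
  ]
}}

```text
t: 4.03
position: [0.5072, 0.1134, 0.1304]
orientation: [3.141, 0.0, 1.674]
contact_force: [0.1, 1.5, -1.4]
finger_gap: 0.0357
finger_force: 20.0
```

{"api": "apply_moves", "payload": {
  "motion": [
    [[-37, 12, 0], -0.01],
    [[-37, 12, 0], -0.01],
    [[-37, 12, 0], -0.01],
    [[-37, 11, 0], 0],
    [[-37, 11, 0], 0],
    [[-37, 11, 0], 0],
    [[-25, 8, 0], 0],
    [[-15, 6, 0], 0],
    [[0, 0, 0], 0],
    [[0, 0, 0], 0]
  ]
}}

```text
t: 5.28
position: [0.6209, -0.1338, 0.1295]
orientation: [-3.14, -0.001, 1.704]
contact_force: [-0.2, 0.3, -1.8]
finger_gap: 0.0362
finger_force: 20.0
```

```bash
python3 -c "
from h import *
plan(((608.7,-113.5,1.703),45,5))"
```

```text
t 5.28 at [ 620.9 -133.8  129.5] [-3.140e+00 -1.000e-03  1.704e+00] gap 0.0362
(608.7, -113.5, 1.703) 45 [[[4,-2,17],0.0],[[4,-2,17],0.0],[[5,-2,17],0.0],[[4,-2,17],0.0],[[5,-1,16],0.0]]
```

{"api": "apply_moves", "payload": {
  "motion": [
    [[11, -5, 10], 0],
    [[11, -4, 20], 0],
    [[0, 0, 25], 0],
    [[0, 0, 25], 0],
    [[0, 0, 10], 0],
    [[0, 0, 0], 0],
    [[0, 0, 0], 0]
  ]
}}

```text
t: 6.15
position: [0.6105, -0.1144, 0.0404]
orientation: [3.14, 0.001, 1.704]
contact_force: [0.5, -0.2, -1.7]
finger_gap: 0.0359
finger_force: 20.0
```

```bash
python3 -c "
from h import *
p,d=eyes.capture('top');a=p[120:260,90:430];s,_=eyes.capture('scene');s=s[130:270,200:400]
a=cv2.resize(a,None,fx=2,fy=2);s=cv2.resize(s,(a.shape[0]*10//7,a.shape[0]));cv2.imwrite('pics/c1.png',np.vstack([a,np.pad(s,((0,0),(0,a.shape[1]-s.shape[1]),(0,0)))]))
plan((((608.7,-113.5,1.703)),28,3))"
```

```text
t 6.25 at [ 610.6 -114.7   40.6] [3.140e+00 1.000e-03 1.704e+00] gap 0.0358
(608.7, -113.5, 1.703) 28 [[[0,-1,4],0.0],[[1,0,4],0.0],[[0,-1,5],0.0]]
```

View pics/c1.png

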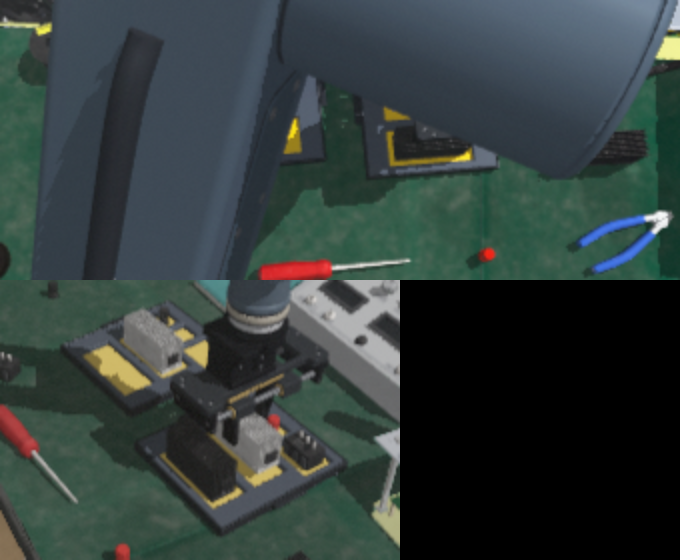

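In the scene crop (bottom-left, ~(250,440)) the bare sink hangs squarely over tray A's middle pocket. I lower it and release.

{"api": "apply_moves", "payload": {
  "motion": [
    [[1, -1, 4], 0],
    [[0, -1, 4], 0],
    [[0, 0, 3], 0],
    [[0, 0, 2], 0],
    [[0, 0, 0], 0]
  ]
}}

```text
t: 6.88
position: [0.6075, -0.1137, 0.0276]
orientation: [-3.141, -0.0, 1.704]
contact_force: [-2.4, 0.1, 5.2]
finger_gap: 0.0356
finger_force: 20.0
```

{"api": "apply_moves", "payload": {
  "motion": [
    [[0, 0, 0], 0],
    [[0, 0, 0], 0],
    [[0, 0, 0], 0]
  ],
  "claw": 0.13
}}

```text
t: 7.25
position: [0.6079, -0.1138, 0.0264]
orientation: [3.142, -0.0, 1.704]
contact_force: [-0.1, -0.4, 0.4]
finger_gap: 0.0485
finger_force: 0.0
```

{"api": "apply_moves", "payload": {
  "motion": [
    [[0, 0, -20], 0],
    [[0, 0, -40], 0],
    [[0, 0, -45], 0]
  ]
}}

```text
t: 7.62
position: [0.6076, -0.1137, 0.1333]
orientation: [-3.141, -0.0, 1.704]
contact_force: [-0.5, 0.0, 1.2]
finger_gap: 0.0489
finger_force: 0.0
```

```bash
python3 -c "
from h import *
plan(('sb',130,8),('sb',22,4))"
```

```text
t 7.62 at [ 607.6 -113.7  133.3] [-3.141 -0.     1.704] gap 0.0489
sb 130 [[[-30,-12,0],0.0],[[-30,-12,0],0.0],[[-30,-12,1],0.0],[[-30,-12,0],0.0],[[-30,-12,1],0.01],[[-30,-11,0],0.0],[[-30,-11,1],0.01],[[-30,-11,0],0.0]]
sb 22 [[[0,0,27],0.0],[[0,0,27],0.0],[[0,0,27],0.0],[[0,0,27],0.0]]
```

{"api": "apply_moves", "payload": {
  "motion": [
    [[-30, -12, 0], 0],
    [[-30, -12, 0], 0],
    [[-30, -12, 1], 0],
    [[-30, -12, 0], 0],
    [[-30, -12, 1], 0.01],
    [[-30, -11, 0], 0],
    [[-30, -11, 1], 0.01],
    [[-30, -11, 0], 0],
    [[0, 0, 15], 0],
    [[0, 0, 15], 0]
  ],
  "claw": 1
}}

```text
t: 8.88
position: [0.546, -0.3628, 0.0982]
orientation: [3.142, -0.001, 1.684]
contact_force: [-0.3, 0.0, -0.4]
finger_gap: 0.0871
finger_force: 0.0
```

```bash
python3 -c "
from h import *
p,d=eyes.capture('wrist');cv2.imwrite('pics/w2.png',p)
plan(('sb',24,4))"
```

```text
t 8.93 at [ 544.8 -361.2   95.5] [-3.138 -0.004  1.684] gap 0.0869
sb 24 [[[-1,0,18],0.0],[[0,0,18],0.0],[[-1,0,18],0.0],[[0,1,18],0.0]]
```

View pics/w2.png

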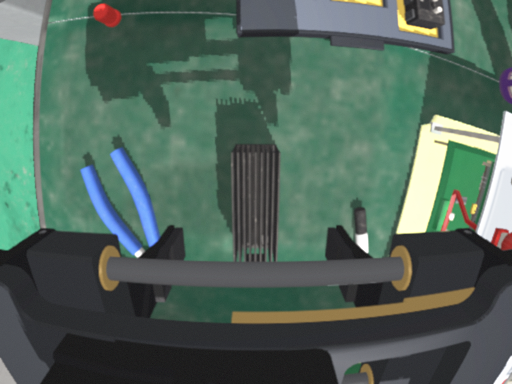

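The black sink is centred at (255,200) between the fingers, and the pliers and pen are clear of the finger paths.

{"api": "apply_moves", "payload": {
  "motion": [
    [[0, 0, 25], 0],
    [[0, 0, 25], 0],
    [[0, 0, 16], 0],
    [[0, 0, 7], 0],
    [[0, 0, 0], 0]
  ]
}}

```text
t: 9.55
position: [0.5463, -0.3632, 0.0253]
orientation: [-3.141, -0.001, 1.684]
contact_force: [-0.4, 1.1, -0.1]
finger_gap: 0.087
finger_force: 0.0
```

{"api": "apply_moves", "payload": {
  "motion": [
    [[0, 0, 0], 0],
    [[0, 0, 0], 0],
    [[0, 0, 0], 0],
    [[0, 0, 0], 0],
    [[0, 0, 0], 0],
    [[0, 0, 0], 0]
  ],
  "claw": -1
}}

```text
t: 10.3
position: [0.5462, -0.3637, 0.0255]
orientation: [3.141, 0.0, 1.684]
contact_force: [0.6, -0.8, -0.8]
finger_gap: 0.0357
finger_force: 20.0
```

{"api": "apply_moves", "payload": {
  "motion": [
    [[0, 0, -15], 0],
    [[0, 0, -35], 0],
    [[0, 0, -35], 0],
    [[0, 0, -30], 0]
  ]
}}

```text
t: 10.8
position: [0.5463, -0.3638, 0.1427]
orientation: [3.141, 0.001, 1.684]
contact_force: [-0.5, 0.9, -1.8]
finger_gap: 0.0357
finger_force: 20.0
```

```bash
python3 -c "
from h import *
plan(('B_sb',140,13))"
```

```text
t 10.8 at [ 546.3 -363.8  142.7] [3.141e+00 1.000e-03 1.684e+00] gap 0.0357
B_sb 140 [[[37,4,0],-0.0],[[37,4,0],-0.0],[[37,4,0],-0.0],[[37,4,0],-0.0],[[37,4,0],-0.01],[[36,4,0],-0.0],[[37,4,0],-0.01],[[36,4,0],-0.0],[[37,4,1],-0.01],[[36,5,0],-0.0],[[37,5,1],-0.01],[[36,5,0],-0.0],[[36,4,1],-0.01]]
```

{"api": "apply_moves", "payload": {
  "motion": [
    [[20, 2, 0], 0],
    [[37, 4, 0], 0],
    [[37, 4, 0], 0],
    [[37, 4, 0], 0],
    [[37, 4, 0], -0.01],
    [[36, 4, 0], 0],
    [[37, 4, 0], -0.01],
    [[36, 4, 0], 0],
    [[37, 4, 0], -0.01],
    [[36, 5, 0], 0]
  ]
}}

```text
t: 12.05
position: [0.5397, -0.0088, 0.1392]
orientation: [-3.138, -0.002, 1.714]
contact_force: [0.5, -0.5, -1.7]
finger_gap: 0.0363
finger_force: 20.0
```

{"api": "apply_moves", "payload": {
  "motion": [
    [[37, 5, 0], -0.01],
    [[36, 5, 0], 0],
    [[35, 4, 0], -0.01],
    [[15, 2, 0], 0],
    [[0, 0, 20], 0],
    [[0, 0, 20], 0],
    [[0, 0, 0], 0]
  ]
}}

```text
t: 12.92
position: [0.5371, 0.1124, 0.0987]
orientation: [-3.136, -0.001, 1.734]
contact_force: [0.2, 0.0, -2.2]
finger_gap: 0.0356
finger_force: 20.0
```

```bash
python3 -c "
from h import *
plan(('B_sb',33,5))"
```

```text
t 12.93 at [537.1 112.4  98.7] [-3.136e+00 -1.000e-03  1.734e+00] gap 0.0356
B_sb 33 [[[1,1,13],0.0],[[0,1,13],0.0],[[1,1,13],0.0],[[0,0,13],0.0],[[1,1,14],0.0]]
```

{"api": "apply_moves", "payload": {
  "motion": [
    [[1, 2, 15], 0],
    [[2, 2, 20], 0],
    [[0, 0, 15], 0],
    [[0, 0, 8], 0],
    [[0, 0, 5], 0],
    [[0, 0, 3], 0],
    [[0, 0, 1], 0],
    [[0, 0, 0], 0]
  ]
}}

```text
t: 13.92
position: [0.5432, 0.1161, 0.0338]
orientation: [3.141, 0.0, 1.734]
contact_force: [-0.7, 0.3, -1.9]
finger_gap: 0.0357
finger_force: 20.0
```

{"api": "apply_moves", "payload": {
  "motion": [
    [[0, -1, 0], 0],
    [[0, -1, 1], 0],
    [[0, 0, 1], 0],
    [[0, 0, 1], 0],
    [[0, 0, 0], 0]
  ]
}}

```text
t: 14.55
position: [0.5408, 0.1157, 0.0315]
orientation: [-3.142, 0.0, 1.734]
contact_force: [-1.4, -0.8, 6.1]
finger_gap: 0.0355
finger_force: 20.0
```

{"api": "apply_moves", "payload": {
  "motion": [
    [[0, 0, 0], 0],
    [[0, 0, 0], 0],
    [[0, 0, 0], 0]
  ],
  "claw": 0.13
}}

```text
t: 14.92
position: [0.5411, 0.1157, 0.0304]
orientation: [3.142, 0.0, 1.734]
contact_force: [-1.1, 0.0, 0.4]
finger_gap: 0.0483
finger_force: 0.0
```

{"api": "apply_moves", "payload": {
  "motion": [
    [[0, 0, -20], 0],
    [[0, 0, -40], 0],
    [[0, 0, -35], 0],
    [[0, 0, 0], 0]
  ]
}}

```text
t: 15.42
position: [0.5431, 0.1158, 0.1281]
orientation: [3.135, 0.001, 1.734]
contact_force: [0.7, 0.0, -0.7]
finger_gap: 0.0494
finger_force: 0.0
```

```bash
python3 -c "
from h import *
plan(('rl',100,6),('rl',12,4))"
```

```text
t 15.43 at [543.1 115.8 128.1] [3.135e+00 1.000e-03 1.734e+00] gap 0.0494
rl 100 [[[17,-23,5],-0.08],[[18,-22,5],-0.08],[[20,-20,5],-0.08],[[22,-18,4],-0.08],[[23,-17,5],-0.07],[[24,-15,4],-0.08]]
rl 12 [[[0,0,22],0.0],[[0,0,22],0.0],[[0,0,22],0.0],[[0,0,22],0.0]]
```

{"api": "apply_moves", "payload": {
  "motion": [
    [[17, -23, 5], -0.08],
    [[18, -22, 5], -0.08],
    [[20, -20, 5], -0.08],
    [[22, -18, 5], -0.08],
    [[23, -17, 5], -0.07],
    [[24, -15, 5], -0.08],
    [[0, 0, 0], 0],
    [[0, 0, 0], 0]
  ],
  "claw": 0.7
}}

```text
t: 16.42
position: [0.3894, 0.1917, 0.0953]
orientation: [3.141, 0.001, 2.203]
contact_force: [-0.5, -0.0, 0.6]
finger_gap: 0.0741
finger_force: 0.0
```

```bash
python3 -c "
from h import *
p,d=eyes.capture('wrist');cv2.imwrite('pics/w3.png',p)
plan(('rl',12,4))"
```

```text
t 16.48 at [389.9 191.7  95.4] [3.140e+00 1.000e-03 2.203e+00] gap 0.0738
rl 12 [[[0,0,21],0.0],[[0,0,21],0.0],[[0,0,21],0.0],[[0,1,20],0.0]]
```

View pics/w3.png

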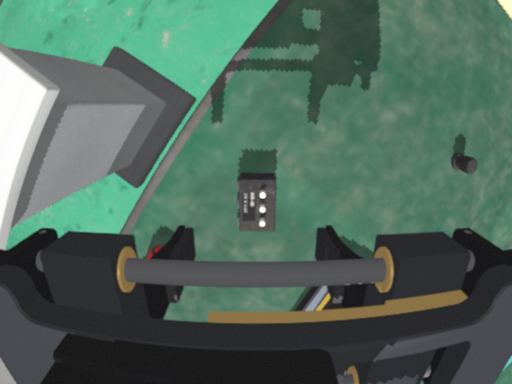

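The relay is centred at (257,203) and lined up with the fingers; nothing is in the way.

{"api": "apply_moves", "payload": {
  "motion": [
    [[0, 0, 25], 0],
    [[0, 0, 25], 0],
    [[0, 0, 20], 0],
    [[0, 0, 9], 0],
    [[0, 0, 4], 0],
    [[0, 0, 0], 0]
  ]
}}

```text
t: 17.23
position: [0.3887, 0.1917, 0.0127]
orientation: [3.141, 0.0, 2.203]
contact_force: [1.3, 0.5, -0.1]
finger_gap: 0.0741
finger_force: 0.0
```

{"api": "apply_moves", "payload": {
  "motion": [
    [[0, 0, 0], 0],
    [[0, 0, 0], 0],
    [[0, 0, 0], 0],
    [[0, 0, 0], 0],
    [[0, 0, 0], 0]
  ],
  "claw": -1,
  "squeeze": 15
}}

```text
t: 17.85
position: [0.3884, 0.1919, 0.0126]
orientation: [3.141, 0.0, 2.204]
contact_force: [-0.4, 0.2, 0.7]
finger_gap: 0.032
finger_force: 15.6
```

{"api": "apply_moves", "payload": {
  "motion": [
    [[0, 0, -15], 0],
    [[0, 0, -40], 0],
    [[0, 0, -40], 0],
    [[0, 0, -20], 0]
  ]
}}

```text
t: 18.35
position: [0.3887, 0.1919, 0.1293]
orientation: [3.139, 0.001, 2.204]
contact_force: [-0.4, 1.2, -1.1]
finger_gap: 0.032
finger_force: 15.0
```

```bash
python3 -c "
from h import *
plan(('B_rl',125,9))"
```

```text
t 18.35 at [388.7 191.9 129.3] [3.139e+00 1.000e-03 2.204e+00] gap 0.032
B_rl 125 [[[-28,19,0],0.05],[[-27,20,1],0.05],[[-26,21,0],0.05],[[-25,23,1],0.05],[[-24,24,0],0.05],[[-23,25,1],0.06],[[-21,26,0],0.05],[[-20,28,1],0.06],[[-18,29,0],0.05]]
```

{"api": "apply_moves", "payload": {
  "motion": [
    [[-28, 19, 0], 0.05],
    [[-27, 20, 0], 0.05],
    [[-26, 21, 0], 0.05],
    [[-25, 23, 0], 0.05],
    [[-24, 24, 0], 0.05],
    [[-23, 25, 0], 0.06],
    [[-21, 26, 0], 0.05],
    [[-20, 28, 0], 0.06],
    [[-18, 29, 0], 0.05],
    [[0, 0, 10], 0]
  ]
}}

```text
t: 19.6
position: [0.6774, 0.0858, 0.1177]
orientation: [3.138, 0.001, 1.732]
contact_force: [-1.1, -0.3, -0.9]
finger_gap: 0.0321
finger_force: 15.0
```

{"api": "apply_moves", "payload": {
  "motion": [
    [[0, 0, 20], 0],
    [[0, 0, 25], 0],
    [[0, 0, 20], 0],
    [[0, 0, 10], 0],
    [[0, 0, 0], 0],
    [[0, 0, 0], 0]
  ]
}}

```text
t: 20.35
position: [0.6751, 0.0873, 0.0433]
orientation: [3.14, 0.0, 1.734]
contact_force: [0.1, 0.1, -0.8]
finger_gap: 0.0322
finger_force: 15.0
```

```bash
python3 -c "
from h import *
p,d=eyes.capture('scene');cv2.imwrite('pics/s3.png',cv2.resize(p[120:260,200:400],None,fx=4,fy=4))
plan(('B_rl',19,4))"
```

```text
t 20.4 at [675.3  87.2  43.6] [3.14  0.    1.734] gap 0.0324
B_rl 19 [[[0,0,6],0.0],[[0,0,6],0.0],[[0,0,6],0.0],[[0,-1,7],0.0]]
```

View pics/s3.png

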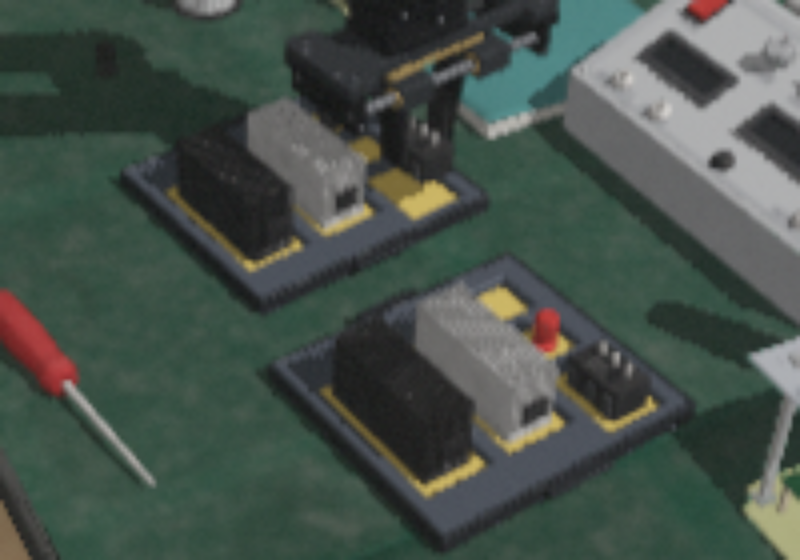

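Both placed sinks are seated, at (240,190) in B and (485,370) in A, and the relay at (430,150) hangs above its pocket.

{"api": "apply_moves", "payload": {
  "motion": [
    [[0, 0, 8], 0],
    [[0, -1, 7], 0],
    [[0, 0, 5], 0],
    [[0, 0, 3], 0],
    [[0, 0, 2], 0],
    [[0, 0, 0], 0]
  ]
}}

```text
t: 21.15
position: [0.6732, 0.087, 0.0187]
orientation: [-3.141, 0.0, 1.734]
contact_force: [-2.4, -0.1, 5.0]
finger_gap: 0.032
finger_force: 15.0
```

{"api": "apply_moves", "payload": {
  "motion": [
    [[0, 0, 0], 0],
    [[0, 0, 0], 0],
    [[0, 0, 0], 0]
  ],
  "claw": -0.03
}}

```text
t: 21.52
position: [0.6735, 0.087, 0.0174]
orientation: [3.142, -0.0, 1.734]
contact_force: [-0.8, 0.4, 0.3]
finger_gap: 0.0414
finger_force: 0.0
```

{"api": "apply_moves", "payload": {
  "motion": [
    [[0, 0, -15], 0],
    [[0, 0, -40], 0],
    [[0, 0, -45], 0],
    [[0, 0, 0], 0]
  ]
}}

```text
t: 22.02
position: [0.6771, 0.087, 0.1234]
orientation: [3.131, 0.002, 1.734]
contact_force: [-0.8, -0.2, -0.0]
finger_gap: 0.0422
finger_force: 0.0
```

```bash
python3 -c "
from h import *
plan(('pb',90,8),('pb',12,4))"
```

```text
t 22.02 at [677.1  87.  123.4] [3.131e+00 2.000e-03 1.734e+00] gap 0.0422
pb 90 [[[35,-12,4],0.01],[[35,-13,4],0.01],[[35,-13,4],0.01],[[34,-13,4],0.0],[[34,-14,4],0.01],[[34,-14,4],0.0],[[35,-14,5],0.01],[[34,-14,4],0.0]]
pb 12 [[[0,0,20],0.0],[[0,0,19],0.0],[[0,0,20],0.0],[[0,0,19],0.0]]
```

{"api": "apply_moves", "payload": {
  "motion": [
    [[35, -12, 4], 0.01],
    [[35, -13, 4], 0.01],
    [[35, -13, 4], 0.01],
    [[34, -13, 4], 0],
    [[34, -14, 4], 0.01],
    [[34, -14, 4], 0],
    [[35, -14, 4], 0.01],
    [[34, -14, 4], 0],
    [[0, 0, 0], 0],
    [[0, 0, 0], 0]
  ],
  "claw": 0
}}

```text
t: 23.28
position: [0.5302, 0.3458, 0.0854]
orientation: [-3.141, 0.001, 1.684]
contact_force: [0.5, 0.4, 0.6]
finger_gap: 0.0437
finger_force: 0.0
```

```bash
python3 -c "
from h import *
p,d=eyes.capture('wrist');cv2.imwrite('pics/w4.png',p)
W=cloud('top',np.load('top0.npz')['d']);w=W[130:158,103:133].reshape(-1,3);w=w[w[:,2]>.03];print('spool',w.min(0),w.max(0))
plan(('pb',12,4))"
```

```text
spool [0.29807248 0.00994009 0.03010266] [0.68557118 0.44154175 0.95285872]
t 23.32 at [530.6 345.4  85.5] [3.141 0.    1.683] gap 0.0436
pb 12 [[[0,1,18],0.0],[[0,1,19],0.0],[[0,1,18],0.0],[[0,0,19],0.0]]
```

View pics/w4.png

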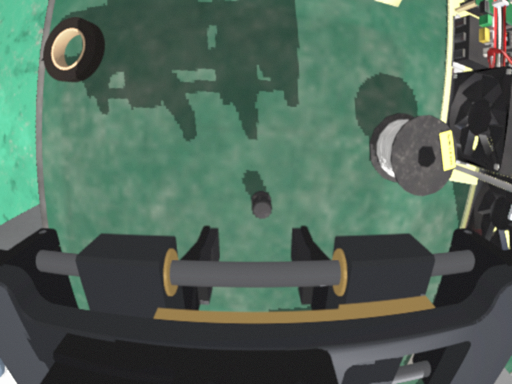

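The post is at (261,205), about 6 px right of centre. The spool stands at (420,150), so I check its height before descending.

```bash
python3 -c "
from h import *
d=np.load('top0.npz')['d'];W=cloud('top',d);s=W[125:160,100:135];w=s[(d[125:160,100:135]>0)&(s[...,2]>.02)&(s[...,2]<.2)];print('spool',w.min(0),w.max(0),np.percentile(w[:,2],[50,90]))"
```

```text
spool [0.62383814 0.37917096 0.0201125 ] [0.71070979 0.46963142 0.05611645] [0.04560908 0.04853547]
```

The spool is at most 56 mm tall. The gripper body bottom stays at about 81 mm, so it is clear.

{"api": "apply_moves", "payload": {
  "motion": [
    [[0, 2, 20], 0],
    [[0, 1, 25], 0],
    [[0, 0, 18], 0],
    [[0, 0, 7], 0],
    [[0, 0, 3], 0],
    [[0, 0, 0], 0]
  ]
}}

```text
t: 24.08
position: [0.5334, 0.3465, 0.0128]
orientation: [3.141, -0.0, 1.684]
contact_force: [-0.1, -0.7, -0.3]
finger_gap: 0.0434
finger_force: 0.0
```

{"api": "apply_moves", "payload": {
  "motion": [
    [[0, 0, 0], 0],
    [[0, 0, 0], 0],
    [[0, 0, 0], 0],
    [[0, 0, 0], 0],
    [[0, 0, 0], 0]
  ],
  "claw": -1,
  "squeeze": 8
}}

```text
t: 24.7
position: [0.5333, 0.3465, 0.0128]
orientation: [3.141, -0.0, 1.684]
contact_force: [0.5, 0.0, 1.2]
finger_gap: 0.0164
finger_force: 8.0
```

{"api": "apply_moves", "payload": {
  "motion": [
    [[0, 0, -15], 0],
    [[0, 0, -40], 0],
    [[0, 0, -40], 0],
    [[0, 0, -15], 0]
  ]
}}

```text
t: 25.2
position: [0.5346, 0.3472, 0.1259]
orientation: [3.136, -0.002, 1.684]
contact_force: [-0.4, -0.7, -0.7]
finger_gap: 0.0158
finger_force: 8.0
```

```bash
python3 -c "
from h import *
plan(('A_pb',120,12))"
```

```text
t 25.2 at [534.6 347.2 125.9] [ 3.136e+00 -2.000e-03  1.684e+00] gap 0.0158
A_pb 120 [[[-34,7,0],-0.0],[[-34,7,1],-0.0],[[-34,7,0],-0.0],[[-34,7,1],-0.0],[[-34,7,0],-0.0],[[-34,7,1],-0.0],[[-35,7,0],-0.0],[[-34,7,1],-0.0],[[-35,7,0],-0.0],[[-34,7,1],-0.01],[[-35,6,0],-0.0],[[-34,6,1],-0.01]]
```

Gripped (gap 16 mm). It should seat at z of about 18.8 mm.

{"api": "apply_moves", "payload": {
  "motion": [
    [[-34, 7, 0], 0],
    [[-34, 7, 0], 0],
    [[-34, 7, 0], 0],
    [[-34, 7, 0], 0],
    [[-34, 7, 0], 0],
    [[-34, 7, 0], 0],
    [[-35, 7, 0], 0],
    [[-34, 7, 0], 0],
    [[-35, 7, 0], -0.01],
    [[-34, 7, 0], -0.01]
  ]
}}

```text
t: 26.45
position: [0.6411, 0.0135, 0.1218]
orientation: [-3.14, -0.001, 1.704]
contact_force: [-0.1, 0.1, -0.5]
finger_gap: 0.0164
finger_force: 8.0
```

{"api": "apply_moves", "payload": {
  "motion": [
    [[-35, 6, 0], 0],
    [[-34, 6, 0], 0],
    [[0, 0, 20], 0],
    [[0, 0, 30], 0],
    [[0, 0, 20], 0],
    [[0, 0, 10], 0],
    [[0, 0, 0], 0],
    [[0, 0, 0], 0]
  ]
}}

```text
t: 27.45
position: [0.6634, -0.0522, 0.0434]
orientation: [3.14, 0.001, 1.704]
contact_force: [-0.0, -0.6, -1.1]
finger_gap: 0.016
finger_force: 8.0
```

```bash
python3 -c "
from h import *
plan(('A_pb',19,4))"
```

```text
t 27.45 at [663.4 -52.2  43.4] [3.140e+00 1.000e-03 1.704e+00] gap 0.016
A_pb 19 [[[0,0,6],0.0],[[0,0,6],0.0],[[0,0,6],0.0],[[0,0,6],0.0]]
```

{"api": "apply_moves", "payload": {
  "motion": [
    [[0, 0, 8], 0],
    [[0, 0, 7], 0],
    [[0, 0, 5], 0],
    [[0, 0, 3], 0],
    [[0, 0, 2], 0],
    [[0, 0, 0], 0]
  ]
}}

```text
t: 28.2
position: [0.6625, -0.0522, 0.0187]
orientation: [-3.141, 0.0, 1.704]
contact_force: [-2.5, -0.1, 5.9]
finger_gap: 0.0157
finger_force: 8.1
```

{"api": "apply_moves", "payload": {
  "motion": [
    [[0, 0, 0], 0],
    [[0, 0, 0], 0],
    [[0, 0, 0], 0]
  ],
  "claw": -0.3
}}

```text
t: 28.58
position: [0.6625, -0.0522, 0.0173]
orientation: [-3.141, -0.0, 1.704]
contact_force: [-0.4, 1.5, -0.4]
finger_gap: 0.0292
finger_force: 0.0
```

{"api": "apply_moves", "payload": {
  "motion": [
    [[0, 0, -15], 0],
    [[0, 0, -40], 0],
    [[0, 0, -40], 0],
    [[0, 0, 0], 0]
  ]
}}

```text
t: 29.08
position: [0.6658, -0.0529, 0.1177]
orientation: [3.133, 0.004, 1.704]
contact_force: [1.1, 0.1, 0.1]
finger_gap: 0.0302
finger_force: 0.0
```

```bash
python3 -c "
from h import *
plan(('pr',90,9))"
```

```text
t 29.07 at [665.8 -52.9 117.7] [3.133 0.004 1.704] gap 0.0302
pr 90 [[[-13,-32,3],0.0],[[-13,-32,3],0.0],[[-13,-32,3],0.0],[[-13,-32,3],0.0],[[-13,-32,3],0.0],[[-13,-33,3],0.01],[[-13,-32,3],0.0],[[-13,-32,3],0.01],[[-12,-33,4],0.0]]
```

{"api": "apply_moves", "payload": {
  "motion": [
    [[-13, -32, 0], 0],
    [[-13, -32, 0], 0],
    [[-13, -32, 0], 0],
    [[-13, -32, 0], 0],
    [[-13, -32, 4], 0],
    [[-13, -33, 6], 0],
    [[-13, -32, 8], 0],
    [[-12, -30, 8], 0],
    [[-12, -31, 4], 0],
    [[0, 0, 0], 0]
  ],
  "claw": 0
}}

```text
t: 30.32
position: [0.3922, -0.204, 0.0821]
orientation: [-3.139, -0.002, 1.7]
contact_force: [0.0, 0.6, -0.9]
finger_gap: 0.0437
finger_force: 0.0
```

```bash
python3 -c "
from h import *
p,d=eyes.capture('wrist');cv2.imwrite('pics/w5.png',p)
plan(('pr',12,4))"
```

```text
t 30.38 at [ 393.7 -204.2   82.4] [-3.141e+00 -1.000e-03  1.701e+00] gap 0.0434
pr 12 [[[0,0,18],0.01],[[0,0,17],0.0],[[-1,0,18],0.01],[[0,0,17],0.0]]
```

View pics/w5.png

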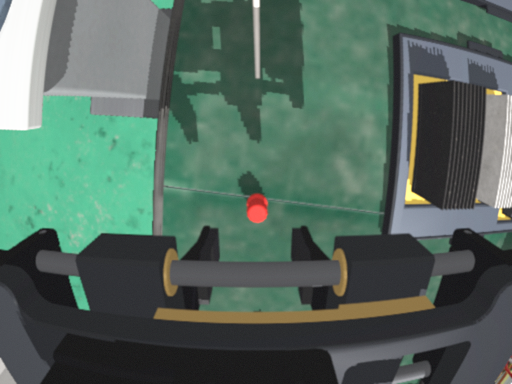

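The red post at (257,208) is centred between the fingers.

{"api": "apply_moves", "payload": {
  "motion": [
    [[0, 0, 20], 0],
    [[-1, 0, 22], 0],
    [[0, 0, 16], 0],
    [[0, 0, 8], 0],
    [[0, 0, 4], 0],
    [[0, 0, 0], 0]
  ]
}}

```text
t: 31.12
position: [0.3948, -0.205, 0.0127]
orientation: [3.141, 0.0, 1.704]
contact_force: [-0.6, -0.3, -0.2]
finger_gap: 0.0435
finger_force: 0.0
```

{"api": "apply_moves", "payload": {
  "motion": [
    [[0, 0, 0], 0],
    [[0, 0, 0], 0],
    [[0, 0, 0], 0],
    [[0, 0, 0], 0],
    [[0, 0, 0], 0]
  ],
  "claw": -1
}}

```text
t: 31.75
position: [0.3945, -0.2052, 0.0127]
orientation: [3.141, 0.0, 1.704]
contact_force: [-0.4, 0.4, 1.6]
finger_gap: 0.0161
finger_force: 8.0
```

{"api": "apply_moves", "payload": {
  "motion": [
    [[0, 0, -15], 0],
    [[0, 0, -40], 0],
    [[0, 0, -40], 0],
    [[0, 0, -25], 0]
  ]
}}

```text
t: 32.25
position: [0.3947, -0.2053, 0.1342]
orientation: [3.14, 0.001, 1.704]
contact_force: [0.1, 0.5, -1.0]
finger_gap: 0.0161
finger_force: 8.0
```

```bash
python3 -c "
from h import *
plan(('B_pr',125,12))"
```

```text
t 32.25 at [ 394.7 -205.3  134.2] [3.140e+00 1.000e-03 1.704e+00] gap 0.0161
B_pr 125 [[[26,26,1],-0.0],[[26,26,1],-0.0],[[26,26,1],-0.0],[[26,26,1],-0.0],[[26,26,1],-0.0],[[26,26,1],-0.0],[[26,26,1],-0.0],[[26,27,0],-0.01],[[26,27,1],-0.0],[[26,27,0],-0.01],[[25,27,1],-0.0],[[26,26,0],-0.01]]
```

{"api": "apply_moves", "payload": {
  "motion": [
    [[26, 26, 1], 0],
    [[26, 26, 1], 0],
    [[26, 26, 1], 0],
    [[26, 26, 1], 0],
    [[26, 26, 1], 0],
    [[26, 26, 1], 0],
    [[26, 26, 1], 0],
    [[26, 27, 0], -0.01],
    [[26, 27, 1], 0],
    [[26, 27, 0], -0.01]
  ]
}}

```text
t: 33.5
position: [0.6202, 0.089, 0.124]
orientation: [-3.14, -0.0, 1.724]
contact_force: [0.1, -0.2, 0.7]
finger_gap: 0.0161
finger_force: 8.0
```

{"api": "apply_moves", "payload": {
  "motion": [
    [[25, 27, 1], 0],
    [[26, 26, 0], -0.01],
    [[0, 0, 20], 0],
    [[0, 0, 30], 0],
    [[0, 0, 20], 0],
    [[0, 0, 10], 0],
    [[0, 0, 0], 0],
    [[0, 0, 0], 0]
  ]
}}

```text
t: 34.5
position: [0.6655, 0.1463, 0.0445]
orientation: [3.14, 0.0, 1.734]
contact_force: [-0.2, 0.6, -0.4]
finger_gap: 0.0159
finger_force: 8.0
```

```bash
python3 -c "
from h import *
plan(('B_pr',19,4))"
```

```text
t 34.5 at [665.5 146.3  44.5] [3.14  0.    1.734] gap 0.0159
B_pr 19 [[[0,0,6],0.0],[[0,0,6],0.0],[[0,0,7],0.0],[[0,0,6],0.0]]
```

{"api": "apply_moves", "payload": {
  "motion": [
    [[0, 0, 8], 0],
    [[0, 0, 7], 0],
    [[0, 0, 5], 0],
    [[0, 0, 4], 0],
    [[0, 0, 2], 0],
    [[0, 0, 0], 0]
  ]
}}

```text
t: 35.25
position: [0.6646, 0.1465, 0.0186]
orientation: [-3.141, 0.0, 1.734]
contact_force: [-2.4, -0.2, 5.7]
finger_gap: 0.0162
finger_force: 8.1
```

{"api": "apply_moves", "payload": {
  "motion": [
    [[0, 0, 0], 0],
    [[0, 0, 0], 0],
    [[0, 0, 0], 0]
  ],
  "claw": -0.3
}}

```text
t: 35.62
position: [0.6647, 0.1464, 0.0173]
orientation: [-3.141, -0.0, 1.734]
contact_force: [-0.4, 0.4, -0.8]
finger_gap: 0.0294
finger_force: 0.0
```

{"api": "apply_moves", "payload": {
  "motion": [
    [[0, 0, -15], 0],
    [[0, 0, -40], 0],
    [[0, 0, -50], 0],
    [[0, 0, -50], 0],
    [[40, -30, -20], 0],
    [[45, -35, 0], 0],
    [[45, -35, 0], 0],
    [[45, -35, 0], 0],
    [[45, -35, 0], 0],
    [[40, -35, 0], 0]
  ]
}}

```text
t: 36.88
position: [0.419, 0.3711, 0.1938]
orientation: [3.14, -0.001, 1.734]
contact_force: [0.6, 0.8, -0.4]
finger_gap: 0.0304
finger_force: 0.0
```

```bash
cat > chk.py <<'E'
from h import *
p,d=eyes.capture('top');s,_=eyes.capture('scene');W=cloud('top',d)
cv2.imwrite('pics/f.png',np.vstack([cv2.resize(p[120:220,170:350],(540,300)),cv2.resize(s[120:260,200:400],(540,300))]))
for nm,O,yw,it in(("A",(605.7,-116.5),7.55,dict(bare=(3,0,56,70,30),pb=(65,56,33,18,18))),("B",(602.4,125.7),9.1,dict(black=(-63,0,60,70,30),relay=(65,-49,38,32,26),pr=(65,10,33,18,18)))):
    a=np.radians(yw);L=(W[...,:2]*1000-O)@np.array([[np.cos(a),-np.sin(a)],[np.sin(a),np.cos(a)]])
    for k,(x,y,zt,ry,rx) in it.items():
        m=(abs(L[...,0]-x)<rx)&(abs(L[...,1]-y)<ry)&(abs(W[...,2]*1000-zt)<9);print(nm,k,(x,y),m.sum(),(rect(L[m]/1000), (W[m][:,2]*1000).round(1).max()) if m.sum() else'')
plan()
E
python3 chk.py
```

```text
A bare (3, 0) 436 ((array([2.4, 1.1]), array([36.4, 97.9]), 1.3), np.float64(60.0))
A pb (65, 56) 29 ((array([64.8, 57.1]), array([14.9, 13.1]), 55.1), np.float64(35.7))
B black (-63, 0) 443 ((array([-61.8,  -0.2]), array([36.2, 98. ]), 0.0), np.float64(63.0))
B relay (65, -49) 158 ((array([ 64.8, -50.2]), array([30.2, 45.7]), 0.3), np.float64(42.4))
B pr (65, 10) 29 ((array([64.6, 12.3]), array([14.6, 14.3]), 38.8), np.float64(37.0))
t 36.98 at [415.3 372.3 193.5] [-3.139e+00 -1.000e-03  1.740e+00] gap 0.0305
```

View pics/f.png

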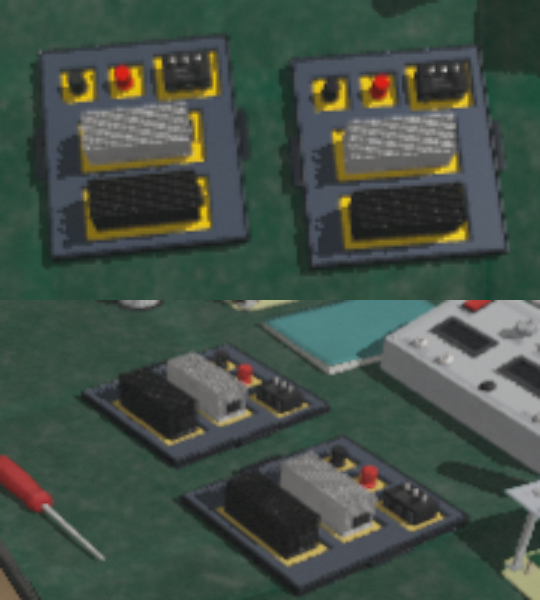

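Both trays are complete: every part sits in its pocket, all within about 2.5 mm of centre and upright. Handing in.

```bash
python3 -c "
from plant import ticket
print(ticket.hand_in())"
```

```text
the job is handed in; nothing more can be done
None
```

All five loose parts are seated upright in their pockets, measured within about 2.5 mm of centre, and I handed the job in at about 37 s; the hand-in returned no verdict.

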